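Extend the twist-lock work support

TASK

Extend the telescoping work support to its upper locked position: ease the section up out of its lower notch, twist it clockwise to unlock, draw it up the slot until it meets its stop, twist it back and let it down gently so that its cross pin drops home in the upper notch, then let go. Find the stops by feel, never forcing or dropping the section, and leave the things standing round it where they are.

Things in the scene. Friction and masses are not known exactly. Their poses are not given: they have to be found in the camera images.
- stand: Fixed stand: dark steel foot plate 130 x 90 x 8 mm bolted down and, upright on its centre, an aluminium sleeve (outside diameter 46 mm, bore 34 mm, top 153 mm above the table). Origin: centre of the plate's underside, on the sleeve's axis; x along the plate's long side, z up. Two like slot patterns, half a turn apart, take the two ends of the section's cross pin.
- lower_seat (a point): On the sleeve's axis, 40 mm above the table: height of the cross pin's axis when locked in the lower notch. The seat is 5 mm deep; the pin meets the notch's roof 8 mm above the seat, so it passes the ledge only when lifted 5 to 8 mm. An upright slot joins the notch 55 degrees clockwise (from above) of the seat; the section has about 6 degrees of play there.
- sleeve_mouth (a point): Centre of the sleeve's top, 153 mm above the table. Up the slot the pin runs between walls; nothing holds the section there: it falls if let go. Once the section is lifted off its lower seat, pressing it on sleeve or collar with over 25 N is too much.
- upper_notch (a point): On the sleeve's axis 115 mm above the table: mean height of the pin's axis seated in the upper notch. That notch is cut in a dark clamp collar (diameter 62, 61 mm tall) set by hand: the true height, not measured, is up to 15 mm above or below. Shape as the lower notch: seat 55 degrees anticlockwise of the slot, 5 mm deep; roof over slot and notch (the stop) 8 mm above the pin's seated height.
- rest_head (a point): Centre of the grip bar at the head of the telescoping section: rubber-faced black block 50 (x) x 24 (y) x 28 mm (z) with a thin rubber pad on top, 141 mm above the cross pin's axis (181 mm above the table when locked low). x along bar and pin, z up. The bar lies along the plate's x within 7 degrees when the pin is in a seat. Grip it across its 24 mm from above.
- section: The telescoping section: grip bar, round steel shaft of diameter 30 mm (2 mm of play all round in the sleeve) and cross pin 7 mm thick, 64 mm long, which sticks out of the slots; about 0.3 kg, loose in the sleeve. Origin on its axis at the height of the cross pin's axis; axes as rest_head's.
- tape_measure: Bystander: tape measure 66 x 74 x 36 mm lying by the stand; origin at the centre of its underside.
- jar_1: Bystander: small jar with dark lid, diameter 43 mm, 66 mm tall; origin at the centre of its underside.
- spool_1: Bystander: wire spool, diameter 34 mm, 48 mm tall, standing; origin at the centre of its underside.
Not all that is in view belongs to the job. Several things have the shape of the section; the one meant has the colours described above.

How it is judged:
On the way, in this order (a step that is already met when the one before it is completed fails the run):
1. the section is twisted clockwise out of the lower notch into the upright slot, still low (angle between the x axis of section and the x axis of stand, either way round above 0.8 rad and z of section in the frame of stand below 0.062 m), for 0.05 s.
2. the section is drawn up the slot, still twisted (angle between the x axis of section and the x axis of stand, either way round above 0.7 rad and z of section in the frame of stand above 0.1 m), for 0.05 s.
At the end, for the whole second after the job is handed in: The section stands at rest with its cross pin at least 98 mm above the table, its bar within 0.14 rad of the foot plate's long side (pin in the upper seat) and upright within 0.12 rad (z of section in the frame of stand above 0.098 m and angle between the x axis of section and the x axis of stand, either way round below 0.14 rad and angle between section's own z axis and vertical below 0.12 rad and linear speed of section below 0.02 m/s); the robot touches nothing.
It fails at once if once lifted off its lower seat, the section is pressed against sleeve or collar with more than 25 N (contact force between section and stand above 25 N and z of section in the frame of stand above 0.044 m).
It fails at once if a bystander is moved more than 20 mm (distance of any of tape_measure, jar_1, spool_1 from where it was at the start of the episode above 0.02 m).
It also fails if it takes over 51 s, if anything falls off the work surface, if the arm or the gripper's body presses on something with over 40 N, if the wrist force passes 120 N, or if a joint passes its speed limit or range.

ROBOT

A 6-joint arm with a two-finger parallel gripper is mounted at the origin on the work surface; the furniture and walls round the work are solid. World frame = base frame: x ahead of the robot, y to its left, z up, the work surface at z = 0. Lengths are in m, angles in rad, forces in N, time in s.
With the tool pointing down it reaches from about 0.35 to 0.725 m from the base axis. Payload 4.3 kg.
Tool frame: the origin (TCP) lies at the very end of the fingers, on their centre line; the grasp point (between the pads) lies 19 mm behind it; z points along the fingers, y is the direction in which the jaws open and shut (so a half turn about z gives the same grasp; the last joint's range is limited). The gripper opens to 85 mm and grips with 20 to 120 N. Pads are 22 mm wide; open, the fingers measure 114 mm over their backs; the gripper's body (76 mm by 85 mm) begins 54 mm behind the grasp point. The pads swing forward as they close: fully open they stand 13 mm farther back than shut.
Start: joints at [-0.11, 0.377, 0.081, 1.274, 0, 1.46], TCP at [0.575, 0, 0.193] pointing down, gripper open.
Joint ranges: [-2.72, 2.72], [-0.84, 1.66], [-1.02, 1.22], [-1.77, 2.12], [-1.37, 1.28], [-3.14, 3.14]. Speed limits (rad/s): [2.57, 2.57, 3.14, 3.14, 3.14, 3.14].

INTERFACE

Orientations are given as a unit quaternion [w, x, y, z].
In Python, from rig import env gives the robot as it stands.
- The arm moves only by the tool jog_arm, never from a script. Its argument "plan" is a list that holds one entry, the list of rows, each a list of 4 numbers: the shift along the tool's x, y, z in m, then the turn about the tool's z in rad. A call has 1 to 8 rows; each row shifts and turns the commanded pose from where the row before left it, along the tool's axes as they then stand; what a row does not reach is not made up. A row lasts 1/12 s, in which the tool goes at most 41.7 mm and 7.16 degrees, less where a joint would pass 70% of its speed; a pose out of reach is approached as far as the arm can. A call with a gripper value outside its range is refused whole. "gripper" is the gripper command: -1 is fully open, 1 is shut, values between are in proportion, set as the call begins (left out, the last holds). The fingers move at their own pace and stop on an object; "squeeze" is the grip in N (left out, the last holds). Time passes only in rows, so rows that do not move let the fingers close. It gives the time, the measured TCP pose, the force and the opening at its end, in the units of the state.
- env.read_state(): the state, without advancing time (a new reading comes with each control period).
- env.camera(name): name is "scene" or "side" or "wrist"; returns the picture (420x560x3 uint8, red, green, blue); there is no depth.
- env.calibration(name): a dict with "fx", "fy", "cx", "cy" (pixels), "distortion" ([k1, k2, p1, p2, k3] as OpenCV has them; the pictures are not rectified), "extrinsics" (4x4, takes a point from camera to world coordinates). Camera axes: x right, y up, looking along -z (the intrinsics and any distortion apply to the point x, -y, -z); pixel columns grow to the right and rows downward; lengths in m; the calibration is good to about 2 mm. A picture is of the moment at which its call begins: read the wrist's pose just before it. calibration takes no time and is no camera call; for the wrist camera it gives the pose at the moment of the call.
- env.close_job(): hands the job in, once; it reports no verdict.
The state is a dict: "time": time; "qpos": joint angles; "qvel": joint speeds; "joint_torque": joint torques, N m; "tcp_pos": TCP position; "tcp_rot": TCP orientation; "contact_force": force on the tool from outside, world axes, zero at the start; "torque": the same for the moment, N m; "width": finger opening in m.
Only numpy, scipy, OpenCV 4.12 (cv2) and the standard library are available. Lean on these libraries where they do the work, as an engineer would, in place of code of your own. Each camera call takes 0.05 s, during which the arm holds its last target. There are 200 camera calls.

## Working session

There is one attempt and no reset: what is moved stays moved. The work goes in short steps, Python scripts to look and compute and a tool call to move; the robot and the scene stay as the last step left them, time stands still between calls to the robot, and variables do not carry over. Pictures are saved under pics/ and viewed, about 8 in all and at most 12, crops included, and the job is handed in when it is done.

Besides the shell and the picture viewer there is one more tool, called after ">>>" in YAML: its name, and indented under it one key for each argument. jog_arm: Moves the arm, as the interface text tells. Its arguments: {"type":"object","properties":{"plan":{"type":"array","items":{"type":"array","items":{"type":"array","items":{"type":"number"}}}},"gripper":{"type":"number"},"squeeze":{"type":"number"}},"required":["plan"]}

```bash
mkdir -p pics; ls; python3 - <<'E'
from rig import env
import cv2,numpy as np
s=env.read_state();print({k:np.round(v,4).tolist() for k,v in s.items()})
a=env.camera("scene");b=env.camera("side")
cv2.imwrite("pics/scene.png",a[:,:,::-1]);cv2.imwrite("pics/side.png",b[:,:,::-1])
for n in("scene","side","wrist"):
  c=env.calibration(n);print(n,{k:np.round(v,4).tolist() for k,v in c.items()})
E
```

```text
pics
{'time': 0.0, 'qpos': [-0.1103, 0.3781, 0.0797, 1.2744, 0.0, 1.4605], 'qvel': [-0.0001, 0.0003, -0.0009, -0.0006, -0.0015, 0.0005], 'joint_torque': [0.0005, -46.3601, 26.9877, 0.0208, -0.0001, -0.0], 'tcp_pos': [0.5743, 0.0001, 0.1921], 'tcp_rot': [-0.0008, 0.7071, 0.7071, -0.0006], 'contact_force': [0.4265, -0.1364, -0.9554], 'torque': [0.0442, -0.0267, -0.0218], 'width': 0.0852}
scene {'fx': 522.6771, 'fy': 522.6771, 'cx': 279.3515, 'cy': 205.3605, 'distortion': [0.0051, 0.0, 0.0, 0.0, 0.0], 'extrinsics': [[0.6898, 0.4761, -0.5454, -0.0252], [-0.7239, 0.4484, -0.5243, -0.5477], [-0.005, 0.7565, 0.654, 0.8041], [0.0, 0.0, 0.0, 1.0]]}
side {'fx': 484.858, 'fy': 484.858, 'cx': 270.6972, 'cy': 209.7402, 'distortion': [-0.002, 0.0, 0.0, 0.0, 0.0], 'extrinsics': [[-0.9986, -0.0416, 0.0324, 0.5718], [0.0471, -0.4247, 0.9041, 0.7567], [-0.0239, 0.9044, 0.4261, 0.482], [0.0, 0.0, 0.0, 1.0]]}
wrist {'fx': 312.001, 'fy': 312.001, 'cx': 278.2175, 'cy': 209.5037, 'distortion': [-0.0563, 0.0, 0.0, 0.0, 0.0], 'extrinsics': [[1.0, -0.0019, 0.0021, 0.5752], [0.0012, 0.9463, 0.3234, 0.0826], [-0.0026, -0.3234, 0.9463, 0.3733], [0.0, 0.0, 0.0, 1.0]]}
```

View pics/scene.png

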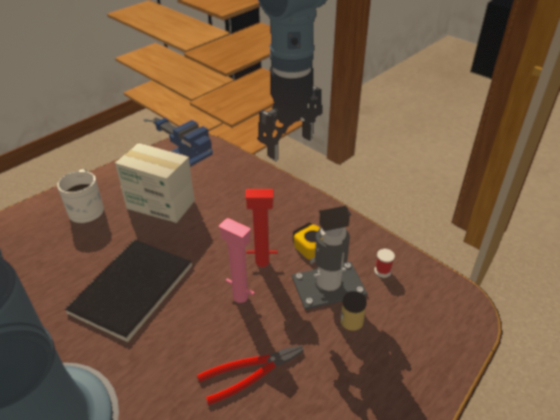

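View pics/side.png

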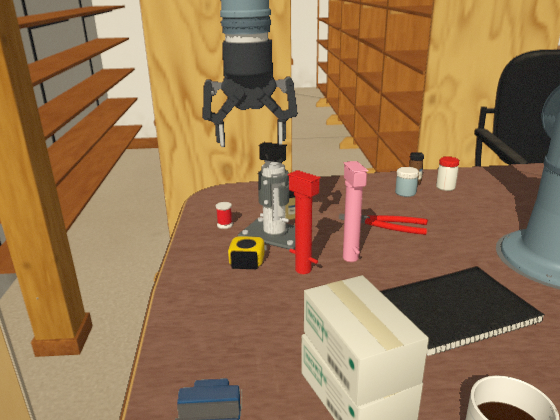

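The scene has three section-shaped things: red head at scene (260,198), pink head at (236,230) and black head at (334,216), which stands in the aluminium sleeve on a dark plate. The black one fits the description. I'll check it in one close crop from both cameras.

```bash
python3 - <<'E'
import cv2,numpy as np
a=cv2.imread("pics/scene.png")[190:340,280:410];b=cv2.imread("pics/side.png")[130:280,205:335]
cv2.imwrite("pics/crop.png",np.hstack([cv2.resize(x,(400,462),interpolation=cv2.INTER_CUBIC)for x in(a,b)]))
E
```

```text
(no output)
```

View pics/crop.png

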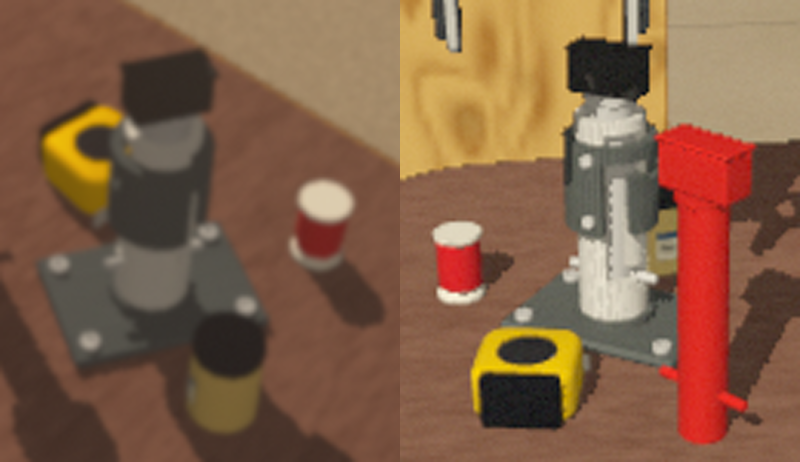

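The crop shows the black grip bar on a steel shaft in the aluminium sleeve with its dark collar. In the left panel the plate bolts are at (59,264), (209,230), (246,305) and (90,341). The tape, jar and spool stand close by. The red and pink ones are decoys.

```bash
cat > h.py <<'E'
from rig import env
import cv2,numpy as np
def K(c): return np.array([[c["fx"],0,c["cx"]],[0,c["fy"],c["cy"]],[0,0,1.]]),np.array(c["distortion"])
def toz(c,px,z):
    k,d=K(c);u=cv2.undistortPoints(np.array(px,float).reshape(-1,1,2),k,d)[:,0]
    E=np.array(c["extrinsics"]);r=np.c_[u[:,0],-u[:,1],-np.ones(len(u))]@E[:3,:3].T;o=E[:3,3]
    return o+r*((z-o[2])/r[:,2])[:,None]
def proj(c,P):
    E=np.array(c["extrinsics"]);p=(np.atleast_2d(P)-E[:3,3])@E[:3,:3]*[1,-1,-1];k,d=K(c)
    return cv2.projectPoints(p,np.zeros(3),np.zeros(3),k,d)[0][:,0]
E
python3 - <<'E'
from h import *
s=env.calibration("scene");t=env.calibration("side")
f=462/150;g=400/130
S=lambda L:[(280+u/g,190+v/f) for u,v in L]
T=lambda L:[(205+(u-400)/g,130+v/f) for u,v in L]
b=toz(s,S([(59,264),(209,230),(246,305),(90,341)]),.011);print(b,b.mean(0))
for i in range(4): d=b[(i+1)%4]-b[i];print(np.hypot(*d[:2]),np.degrees(np.arctan2(d[1],d[0])))
c=toz(s,S([(38,263),(225,225),(268,318),(85,368)]),.008);print(c,c.mean(0))
print("side bolts",toz(t,T([(571,275),(523,315),(661,346)]),.011))
print("head top scene",toz(s,S([(122,64),(207,50),(214,78),(122,84)]),.197))
print("head top side",toz(t,T([(568,42),(583,38),(650,46)]),.196))
print("spool,jar top",toz(s,S([(325,200)]),.048),toz(s,S([(228,345)]),.066))
E
```

```text
[[ 0.50720582 -0.08977791  0.011     ]
 [ 0.59803186 -0.14234678  0.011     ]
 [ 0.56318885 -0.19916816  0.011     ]
 [ 0.4733559  -0.14616255  0.011     ]] [ 0.53544561 -0.14436385  0.011     ]
0.10494215371326998 -30.061670102933906
0.06665361704885538 -121.51672788727457
0.10430508872599338 149.45742322591764
0.06576507121864192 59.021956457833106
[[ 0.50041821 -0.07746687  0.008     ]
 [ 0.6113332  -0.14580856  0.008     ]
 [ 0.56644376 -0.21436798  0.008     ]
 [ 0.45735274 -0.15619237  0.008     ]] [ 0.53388698 -0.14845894  0.008     ]
side bolts [[ 0.56033018 -0.1958194   0.011     ]
 [ 0.59444351 -0.13801369  0.011     ]
 [ 0.50511796 -0.08682261  0.011     ]]
head top scene [[ 0.51904193 -0.12246505  0.197     ]
 [ 0.56185427 -0.15017162  0.197     ]
 [ 0.54550199 -0.16793486  0.197     ]
 [ 0.5060796  -0.13345041  0.197     ]]
head top side [[ 0.55733531 -0.15459763  0.196     ]
 [ 0.54755415 -0.16185957  0.196     ]
 [ 0.5063109  -0.13999806  0.196     ]]
spool,jar top [[ 0.64116728 -0.19955506  0.048     ]] [[ 0.49131605 -0.23380038  0.066     ]]
```

>>> jog_arm:
  plan:
    - [[0,0,-0.035,0],[0,0,-0.035,0],[-0.036,-0.01,0,0],[-0.036,-0.01,0,0],[-0.036,-0.01,0,0],[-0.036,-0.01,0,0],[0,0,0,-0.12],[0,0,0,-0.12]]

```text
time: 0.77
tcp_pos: [0.534, -0.1462, 0.2626]
tcp_rot: [-0.001, 0.617, 0.787, -0.0]
contact_force: [-0.9, 1.4, 0.3]
width: 0.0853
```

>>> jog_arm:
  plan:
    - [[0,0,0,-0.12],[0,0,0,-0.12],[0,0,0,-0.12],[0,0,0,-0.12],[0,0,0,-0.12],[0,0,0,-0.12],[0,0,0,-0.08],[0,0,0,0]]

```text
time: 1.43
tcp_pos: [0.5347, -0.1439, 0.2626]
tcp_rot: [-0.001, 0.262, 0.965, 0.0]
contact_force: [0.0, -0.8, -0.7]
width: 0.0852
```

```bash
python3 - <<'E'
from h import *
s=env.read_state();print(s["qpos"],s["tcp_pos"],s["tcp_rot"],s["contact_force"])
c=env.calibration("wrist");a=env.camera("wrist")
cv2.imwrite("pics/w1.png",a[:,:,::-1])
print(proj(c,[[.535,-.144,.197],[.535,-.144,.153],[.535,-.144,.011]]))
sc=env.calibration("scene")
print("red",toz(sc,[(262,267)],0),"pink",toz(sc,[(240,300)],0))
E
```

```text
[-3.77432988e-01  3.28679816e-01  1.89073392e-01  1.43232006e+00
  1.32073442e-05  1.52151426e-01] [ 0.5346764  -0.14386895  0.26257719] [-5.60757261e-04  2.61708685e-01  9.65146748e-01  7.00784267e-05] [ 0.01216594 -0.77414808 -0.73141552]
[[278.7867973  208.07024002]
 [278.77863471 193.65327057]
 [278.76256384 165.94991455]]
red [[ 0.47950563 -0.01152121  0.        ]] pink [[ 3.89075620e-01 -4.15563350e-02 -1.11022302e-16]]
```

View pics/w1.png

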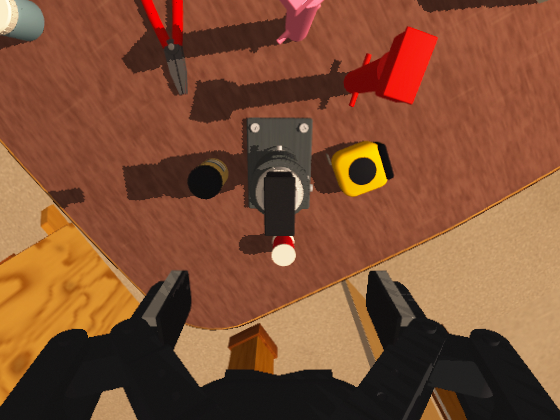

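The wrist picture shows the black bar's top from (265,173) to (295,236), aligned with the tool and centred near (280,204). The prediction was (279,208), so it agrees within about 3 mm. I'll descend.

>>> jog_arm:
  plan:
    - [[0,0,0.03,0],[0,0,0.03,0],[0,0,0.02,0],[0,0,0.015,0],[0,0,0,0],[0,0,0,0]]

```text
time: 1.98
tcp_pos: [0.5341, -0.1436, 0.1674]
tcp_rot: [-0.001, 0.263, 0.965, 0.0]
contact_force: [0.5, -0.4, 0.2]
width: 0.0853
```

>>> jog_arm:
  plan:
    - [[0,0,0,0],[0,0,0,0],[0,0,0,0],[0,0,0,0],[0,0,0,0],[0,0,0,0],[0,0,0,0],[0,0,0,0]]
  gripper: 1
  squeeze: 25

```text
time: 2.65
tcp_pos: [0.535, -0.144, 0.1682]
tcp_rot: [0.0, 0.262, 0.965, 0.0]
contact_force: [-0.7, 0.2, -0.9]
width: 0.0001
```

```bash
cat > st.py <<'E'
from h import *
from scipy.spatial.transform import Rotation as R
s=env.read_state();q=s["tcp_rot"];M=R.from_quat([q[1],q[2],q[3],q[0]]).as_matrix()
y=M[:,1]
print("t",round(s["time"],2),"tcp",np.round(s["tcp_pos"],4),"yaw",round(np.degrees(np.arctan2(y[1],y[0])),2),"Fw",np.round(s["contact_force"],1),"Ftool",np.round(M.T@s["contact_force"],1),"T",np.round(s["torque"],2),"w",round(s["width"],4))
E
python3 st.py
```

```text
t 2.65 tcp [ 0.535  -0.144   0.1682] yaw 59.58 Fw [-0.7  0.2 -0.9] Ftool [ 0.7 -0.1  0.9] T [-0.    0.01 -0.01] w 0.0001
```

The gripper closed to 0.1 mm, so it missed the bar. I'll look.

```bash
python3 - <<'E'
from h import *
a=env.camera("side")[100:260,180:340];b=env.camera("wrist")
c=env.calibration("wrist");print(proj(c,[[.535,-.144,.197],[.535,-.144,.168]]))
cv2.imwrite("pics/m.png",np.hstack([cv2.resize(a,(420,420),interpolation=cv2.INTER_CUBIC),b[:,100:460]])[:,:,::-1])
E
```

```text
[[278.71962014 262.26286841]
 [278.71371867 240.27563498]]
```

View pics/m.png

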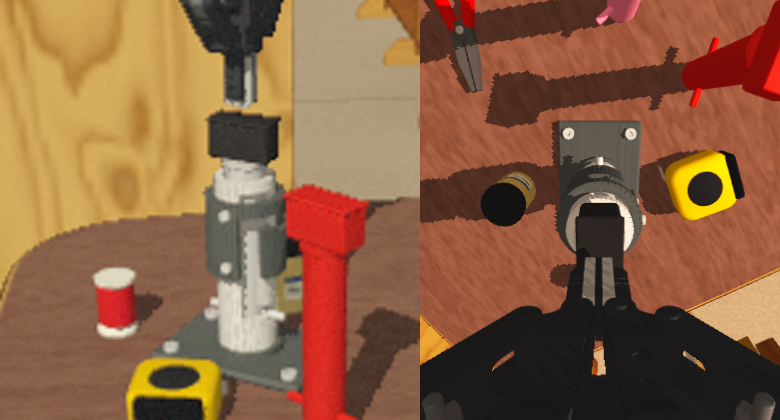

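```bash
python3 - <<'E'
from h import *
c=env.calibration("side");w=env.calibration("wrist")
ax=np.array([.535,-.144,0])
for z in(.140,.153,.167,.168,.187,.195,.197):print(z,proj(c,ax+[0,0,z]),proj(w,ax+[0,0,z]))
a=np.radians(-30.3);e=np.array([np.cos(a),np.sin(a),0]);n=np.array([-e[1],e[0],0])
k=np.array([ax+sx*.025*e+sy*.012*n+[0,0,z] for z in(.167,.196) for sx in(-1,1) for sy in(-1,1)])
im=env.camera("side").copy();iw=env.camera("wrist").copy()
for p in proj(c,k):cv2.circle(im,tuple(np.int32(np.round(p))),0,(0,255,0),-1)
for p in proj(w,k):cv2.circle(iw,tuple(np.int32(np.round(p))),1,(0,255,0),-1)
cv2.circle(im,tuple(np.int32(proj(c,ax+[0,0,.168])[0])),0,(255,0,255),-1)
cv2.circle(iw,tuple(np.int32(proj(w,ax+[0,0,.168])[0])),1,(255,0,255),-1)
cv2.imwrite("pics/m2.png",np.hstack([cv2.resize(im[120:180,242:302],(400,400),interpolation=cv2.INTER_NEAREST),cv2.resize(iw[190:290,230:330],(400,400),interpolation=cv2.INTER_NEAREST)])[:,:,::-1])
print(w["extrinsics"])
E
```

```text
0.14 [[271.94862322 172.01350598]] [[278.70920535 224.11268861]]
0.153 [[271.79857243 165.83049387]] [[278.71117947 231.11735581]]
0.167 [[271.63502249 159.09130063]] [[278.71353976 239.62468493]]
0.168 [[271.62326174 158.60669294]] [[278.71371867 240.27563498]]
0.187 [[271.3977855  149.31590145]] [[278.71741662 253.93219513]]
0.195 [[271.30168436 145.3560759 ]] [[278.71916364 260.52457254]]
0.197 [[271.27754992 144.36162528]] [[278.71962014 262.26286841]]
[[ 0.50524079 -0.81712059 -0.27757104  0.4639028 ]
 [ 0.86297731  0.47787598  0.16402656 -0.10244971]
 [-0.00138495 -0.32241042  0.94659897  0.34916113]
 [ 0.          0.          0.          1.        ]]
```

View pics/m2.png

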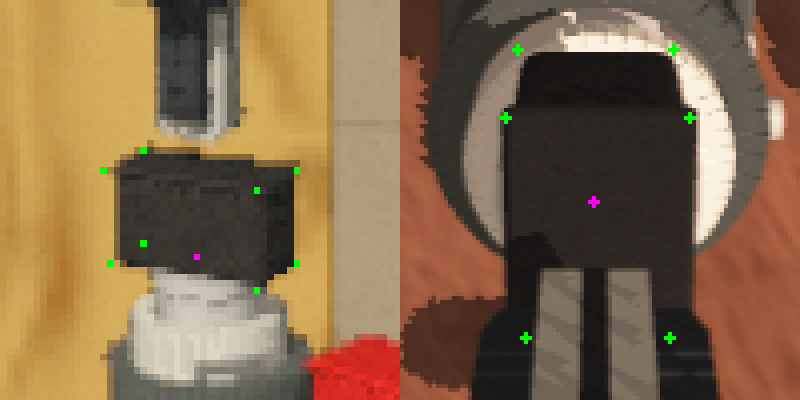

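The bar is where predicted (green marks fit). The closed fingertips, though, are seen just above the bar's top at z≈0.20, well short of the reported TCP at 0.168. I'll check this against the open tips in the first side picture.

```bash
python3 - <<'E'
from h import *
c=env.calibration("side")
for z in(.18,.192,.205,.22,.235,.25):print(z,proj(c,[[.574+.0425,0,z],[.574-.0425,0,z]]).round(1).tolist())
s=env.camera("scene");sc=env.calibration("scene")
print(proj(sc,[[.535,-.144,z] for z in(.168,.19,.2,.21)]).round(1).tolist())
x=cv2.resize(cv2.imread("pics/side.png")[90:160,190:310],(480,280),interpolation=cv2.INTER_NEAREST)
y=cv2.resize(s[170:240,295:375,::-1],(320,280),interpolation=cv2.INTER_NEAREST)
cv2.imwrite("pics/m3.png",np.hstack([x,y]))
E
```

```text
0.18 [[227.0, 182.0], [277.7, 180.0]]
0.192 [[226.6, 175.3], [277.6, 173.3]]
0.205 [[226.1, 167.9], [277.5, 166.0]]
0.22 [[225.5, 159.3], [277.3, 157.4]]
0.235 [[224.9, 150.6], [277.1, 148.6]]
0.25 [[224.3, 141.7], [277.0, 139.7]]
[[333.9, 224.1], [334.7, 215.0], [335.1, 210.7], [335.5, 206.4]]
```

View pics/m3.png

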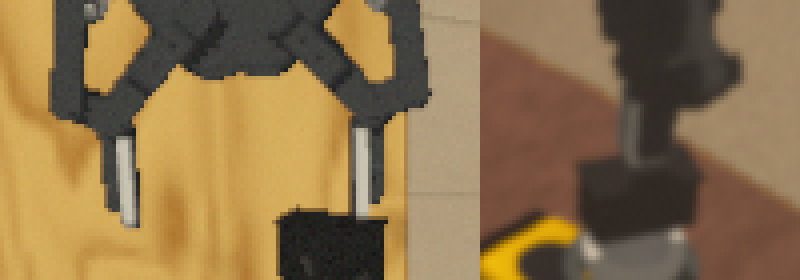

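All three views agree that the real fingertips sit about 36 mm behind the reported TCP when shut (in the start picture about 50 mm when open, which fits the 13 mm swing). The bar sits about 1 mm to tool +y and 1.5 mm to +x. I'll open, correct and go 32 mm lower.

>>> jog_arm:
  plan:
    - [[0,0,0,0],[0,0,0,0],[0,0,0,0],[0,0,0,0],[0,0,0,0],[0,0,0,0],[0,0,0,0]]
  gripper: -1

```text
time: 3.48
tcp_pos: [0.535, -0.144, 0.1681]
tcp_rot: [0.0, 0.262, 0.965, 0.0]
contact_force: [-1.0, -0.4, 0.3]
width: 0.0831
```

>>> jog_arm:
  plan:
    - [[0.0015,0.001,0.012,0],[0,0,0.012,0],[0,0,0.009,0],[0,0,0,0],[0,0,0,0]]

```text
time: 3.9
tcp_pos: [0.5337, -0.1422, 0.1347]
tcp_rot: [-0.001, 0.262, 0.965, 0.0]
contact_force: [0.1, 0.0, -0.0]
width: 0.0859
```

>>> jog_arm:
  plan:
    - [[0,0,0,0],[0,0,0,0],[0,0,0,0],[0,0,0,0],[0,0,0,0],[0,0,0,0],[0,0,0,0],[0,0,0,0]]
  gripper: 1
  squeeze: 25

```text
time: 4.57
tcp_pos: [0.5345, -0.1426, 0.1356]
tcp_rot: [0.0, 0.262, 0.965, -0.0]
contact_force: [0.1, -0.2, 4.2]
width: 0.0234
```

```bash
python3 st.py; python3 - <<'E'
from h import *
a=env.camera("side");cv2.imwrite("pics/g.png",cv2.resize(a[110:200,220:320],(600,540),interpolation=cv2.INTER_CUBIC)[:,:,::-1])
E
```

```text
t 4.57 tcp [ 0.5345 -0.1426  0.1356] yaw 59.59 Fw [ 0.1 -0.2  4.2] Ftool [-0.2 -0.1 -4.2] T [-0.08  0.06  0.02] w 0.0234
```

View pics/g.png

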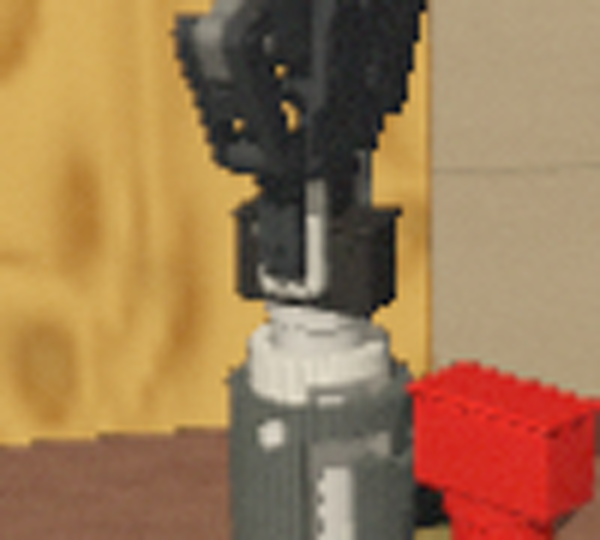

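Gripped (width 23.4 mm), with the fingertips on the lower part of the bar. I'll tighten and ease up.

>>> jog_arm:
  plan:
    - [[0,0,0,0],[0,0,0,0],[0,0,-0.001,0],[0,0,-0.001,0],[0,0,-0.001,0],[0,0,0,0],[0,0,0,0]]
  squeeze: 60

```text
time: 5.2
tcp_pos: [0.5337, -0.1421, 0.1375]
tcp_rot: [-0.001, 0.262, 0.965, 0.0]
contact_force: [0.2, 0.4, -2.8]
width: 0.0226
```

```bash
python3 st.py
```

```text
t 5.2 tcp [ 0.5337 -0.1421  0.1375] yaw 59.59 Fw [ 0.2  0.4 -2.8] Ftool [-0.   0.5  2.8] T [-0.09  0.   -0.01] w 0.0226
```

It hangs freely (2.8 N is about its weight). 3.5 mm more.

>>> jog_arm:
  plan:
    - [[0,0,-0.001,0],[0,0,-0.001,0],[0,0,-0.001,0],[0,0,-0.0005,0],[0,0,0,0],[0,0,0,0]]

```text
time: 5.7
tcp_pos: [0.5343, -0.1424, 0.1417]
tcp_rot: [0.0, 0.262, 0.965, 0.0]
contact_force: [-1.2, 0.2, -3.2]
width: 0.0227
```

```bash
python3 st.py
```

```text
t 5.7 tcp [ 0.5343 -0.1424  0.1417] yaw 59.59 Fw [-1.2  0.2 -3.2] Ftool [ 1.2 -0.5  3.2] T [ 0.02 -0.05  0.01] w 0.0227
```

>>> jog_arm:
  plan:
    - [[0,0,0,0.03],[0,0,0,0.04],[0,0,0,0.04],[0,0,0,0.04],[0,0,0,0.04],[0,0,0,0]]

```text
time: 6.2
tcp_pos: [0.5342, -0.1424, 0.1416]
tcp_rot: [0.0, 0.353, 0.936, -0.0]
contact_force: [0.5, -0.4, -2.6]
width: 0.023
```

```bash
python3 st.py
```

```text
t 6.2 tcp [ 0.5342 -0.1424  0.1416] yaw 48.66 Fw [ 0.5 -0.4 -2.6] Ftool [-0.7  0.   2.6] T [ 0.05  0.04 -0.02] w 0.023
```

>>> jog_arm:
  plan:
    - [[0,0,0,0.07],[0,0,0,0.07],[0,0,0,0.07],[0,0,0,0.07],[0,0,0,0.07],[0,0,0,0.07],[0,0,0,0.07],[0,0,0,0]]

```text
time: 6.87
tcp_pos: [0.5342, -0.1424, 0.1416]
tcp_rot: [0.0, 0.569, 0.822, 0.0]
contact_force: [1.1, -0.0, -3.9]
width: 0.023
```

```bash
python3 st.py
```

```text
t 6.87 tcp [ 0.5342 -0.1424  0.1416] yaw 20.62 Fw [ 1.1 -0.  -3.9] Ftool [-0.4  1.   3.9] T [-0.03  0.04 -0.05] w 0.023
```

>>> jog_arm:
  plan:
    - [[0,0,0,0.04],[0,0,0,0.04],[0,0,0,0.04],[0,0,0,0.04],[0,0,0,0.04],[0,0,0,0.03],[0,0,0,0]]

```text
time: 7.45
tcp_pos: [0.5342, -0.1424, 0.1416]
tcp_rot: [0.0, 0.659, 0.752, 0.0]
contact_force: [-0.7, 0.0, -2.8]
width: 0.0227
```

```bash
python3 st.py
```

```text
t 7.45 tcp [ 0.5342 -0.1424  0.1416] yaw 7.56 Fw [-0.7  0.  -2.8] Ftool [ 0.1 -0.7  2.8] T [0.01 0.04 0.02] w 0.0227
```

>>> jog_arm:
  plan:
    - [[0,0,0,0.02],[0,0,0,0.02],[0,0,0,0],[0,0,0,0]]

```text
time: 7.78
tcp_pos: [0.5342, -0.1424, 0.1416]
tcp_rot: [0.0, 0.674, 0.738, 0.0]
contact_force: [0.2, 0.7, -3.1]
width: 0.0226
```

```bash
python3 st.py
```

```text
t 7.78 tcp [ 0.5342 -0.1424  0.1416] yaw 5.19 Fw [ 0.2  0.7 -3.1] Ftool [0.7 0.2 3.1] T [-0.    0.02  0.03] w 0.0226
```

>>> jog_arm:
  plan:
    - [[0,0,0,0.02],[0,0,0,0.02],[0,0,0,0],[0,0,0,0]]

```text
time: 8.12
tcp_pos: [0.5342, -0.1424, 0.1416]
tcp_rot: [0.0, 0.689, 0.725, 0.0]
contact_force: [0.3, -0.4, -2.7]
width: 0.0227
```

```bash
python3 st.py
```

```text
t 8.12 tcp [ 0.5342 -0.1424  0.1416] yaw 2.87 Fw [ 0.3 -0.4 -2.7] Ftool [-0.4  0.3  2.7] T [-0.06  0.03 -0.02] w 0.0227
```

>>> jog_arm:
  plan:
    - [[0,0,0,0.02],[0,0,0,0.01],[0,0,0,0],[0,0,0,0]]

```text
time: 8.45
tcp_pos: [0.5343, -0.1424, 0.1416]
tcp_rot: [0.0, 0.7, 0.714, 0.0]
contact_force: [1.1, -0.5, -2.2]
width: 0.0227
```

```bash
python3 st.py
```

```text
t 8.45 tcp [ 0.5343 -0.1424  0.1416] yaw 1.14 Fw [ 1.1 -0.5 -2.2] Ftool [-0.5  1.1  2.2] T [-0.03  0.03  0.01] w 0.0227
```

>>> jog_arm:
  plan:
    - [[0,0,0,0.02],[0,0,0,0.01],[0,0,0,0],[0,0,0,0]]

```text
time: 8.78
tcp_pos: [0.5343, -0.1424, 0.1417]
tcp_rot: [0.0, 0.711, 0.704, 0.0]
contact_force: [0.2, 0.4, -2.6]
width: 0.0226
```

```bash
python3 st.py
```

```text
t 8.78 tcp [ 0.5343 -0.1424  0.1417] yaw -0.58 Fw [ 0.2  0.4 -2.6] Ftool [0.4 0.2 2.6] T [-0.03  0.02 -0.  ] w 0.0226
```

>>> jog_arm:
  plan:
    - [[0,0,0,0.02],[0,0,0,0.01],[0,0,0,0],[0,0,0,0]]

```text
time: 9.12
tcp_pos: [0.5344, -0.1424, 0.1417]
tcp_rot: [0.0, 0.721, 0.693, 0.0]
contact_force: [0.9, -0.1, -3.2]
width: 0.0227
```

```bash
python3 st.py
```

```text
t 9.12 tcp [ 0.5344 -0.1424  0.1417] yaw -2.29 Fw [ 0.9 -0.1 -3.2] Ftool [-0.   0.9  3.2] T [-0.03 -0.1   0.03] w 0.0227
```

>>> jog_arm:
  plan:
    - [[0,0,0,0.02],[0,0,0,0.01],[0,0,0,0],[0,0,0,0]]

```text
time: 9.45
tcp_pos: [0.5343, -0.1424, 0.1416]
tcp_rot: [0.0, 0.731, 0.682, 0.0]
contact_force: [0.2, -0.3, -3.0]
width: 0.0227
```

```bash
python3 st.py; python3 - <<'E'
from h import *
a=env.camera("side");cv2.imwrite("pics/t.png",cv2.resize(a[120:230,220:320],(700,770)[:2] if 0 else (540,594),interpolation=cv2.INTER_CUBIC)[:,:,::-1])
E
```

```text
t 9.45 tcp [ 0.5343 -0.1424  0.1416] yaw -4.0 Fw [ 0.2 -0.3 -3. ] Ftool [-0.3  0.3  3. ] T [-0.01 -0.12  0.22] w 0.0227
```

View pics/t.png

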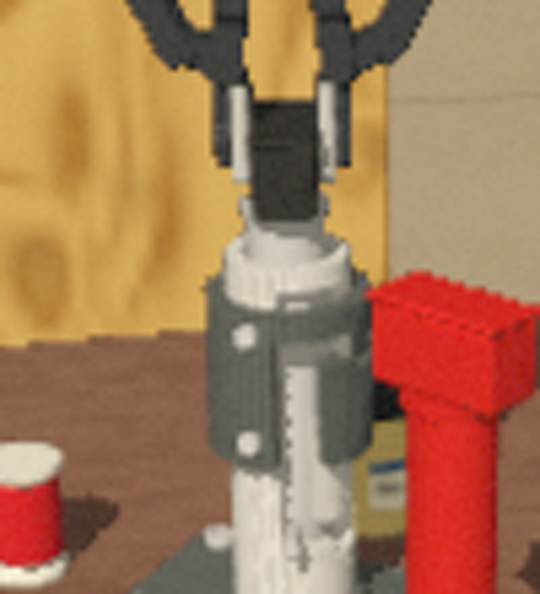

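The torque of 0.22 N m shows the clockwise stop at about yaw -3°. The picture shows the bar turned end-on to the side camera and the sleeve slot at column ~305. The collar's notch window is at about (335,345), which I'll use for a rough notch height.

```bash
python3 - <<'E'
from h import *
c=env.calibration("side")
for th in (90,75,60,45):
  d=31*np.array([np.cos(np.radians(th)),np.sin(np.radians(th))])/1e3
  print(th,[(z,((proj(c,[.534+d[0],-.144+d[1],z/1e3])[0]-[220,120])*5.4).round().tolist()) for z in(90,100,110,120,130,140,150)])
E
```

```text
90 [(90, [291.0, 439.0]), (100, [290.0, 414.0]), (110, [289.0, 389.0]), (120, [289.0, 363.0]), (130, [288.0, 338.0]), (140, [288.0, 312.0]), (150, [287.0, 285.0])]
75 [(90, [268.0, 439.0]), (100, [268.0, 414.0]), (110, [267.0, 389.0]), (120, [266.0, 363.0]), (130, [266.0, 337.0]), (140, [265.0, 311.0]), (150, [264.0, 285.0])]
60 [(90, [248.0, 437.0]), (100, [247.0, 412.0]), (110, [246.0, 386.0]), (120, [245.0, 361.0]), (130, [245.0, 335.0]), (140, [244.0, 309.0]), (150, [243.0, 283.0])]
45 [(90, [230.0, 432.0]), (100, [229.0, 407.0]), (110, [228.0, 382.0]), (120, [227.0, 356.0]), (130, [226.0, 331.0]), (140, [225.0, 305.0]), (150, [225.0, 279.0])]
```

>>> jog_arm:
  plan:
    - [[0,0,0,-0.04],[0,0,0,-0.03],[0,0,-0.004,0],[0,0,-0.004,0],[0,0,-0.004,0],[0,0,0,0]]

```text
time: 10.0
tcp_pos: [0.5349, -0.1427, 0.155]
tcp_rot: [0.001, 0.707, 0.707, 0.0]
contact_force: [0.5, -0.1, -2.3]
width: 0.0226
```

```bash
python3 st.py
```

```text
t 10.0 tcp [ 0.5349 -0.1427  0.155 ] yaw -0.03 Fw [ 0.5 -0.1 -2.3] Ftool [-0.1  0.5  2.3] T [ 0.04  0.1  -0.03] w 0.0226
```

>>> jog_arm:
  plan:
    - [[0,0,-0.005,0],[0,0,-0.006,0],[0,0,-0.006,0],[0,0,-0.006,0],[0,0,-0.004,0],[0,0,0,0]]

```text
time: 10.5
tcp_pos: [0.5349, -0.1427, 0.182]
tcp_rot: [0.001, 0.707, 0.707, 0.0]
contact_force: [0.1, 0.4, -3.3]
width: 0.0229
```

```bash
python3 st.py
```

```text
t 10.5 tcp [ 0.5349 -0.1427  0.182 ] yaw -0.0 Fw [ 0.1  0.4 -3.3] Ftool [0.4 0.1 3.3] T [0.01 0.05 0.01] w 0.0229
```

>>> jog_arm:
  plan:
    - [[0,0,-0.004,0],[0,0,-0.004,0],[0,0,-0.004,0],[0,0,-0.003,0],[0,0,-0.002,0],[0,0,0,0]]

```text
time: 11.0
tcp_pos: [0.5346, -0.1425, 0.1982]
tcp_rot: [0.0, 0.707, 0.707, 0.0]
contact_force: [0.4, 0.6, -3.3]
width: 0.0226
```

```bash
python3 st.py
```

```text
t 11.0 tcp [ 0.5346 -0.1425  0.1982] yaw -0.0 Fw [ 0.4  0.6 -3.3] Ftool [0.6 0.4 3.3] T [ 0.   -0.    0.06] w 0.0226
```

>>> jog_arm:
  plan:
    - [[0,0,-0.001,0],[0,0,-0.001,0],[0,0,-0.001,0],[0,0,-0.001,0],[0,0,0,0]]

```text
time: 11.42
tcp_pos: [0.5343, -0.1424, 0.2018]
tcp_rot: [0.0, 0.707, 0.707, 0.0]
contact_force: [0.7, 0.1, -2.8]
width: 0.0226
```

```bash
python3 st.py; python3 - <<'E'
from h import *
a=env.camera("side")[155:225,245:305]
cv2.imwrite("pics/u.png",cv2.resize(a,(600,700),interpolation=cv2.INTER_CUBIC)[:600,:,::-1])
c=env.calibration("side")
# pin end, radius 32, azimuth: section x axis = tool x ~ yaw+90
for r in(23,31,32):
  print(r,[(z,((proj(c,[.5345,-.1435+r/1e3,z/1e3])[0]-[245,155])*10).round().tolist()) for z in(103,107,111,120,130,140)])
E
```

```text
t 11.42 tcp [ 0.5343 -0.1424  0.2018] yaw 0.0 Fw [ 0.7  0.1 -2.8] Ftool [0.1 0.7 2.8] T [-0.02 -0.05  0.03] w 0.0226
23 [(103, [282.0, 388.0]), (107, [282.0, 370.0]), (111, [281.0, 351.0]), (120, [280.0, 308.0]), (130, [279.0, 261.0]), (140, [278.0, 213.0])]
31 [(103, [284.0, 404.0]), (107, [284.0, 386.0]), (111, [283.0, 367.0]), (120, [282.0, 324.0]), (130, [281.0, 276.0]), (140, [280.0, 228.0])]
32 [(103, [285.0, 406.0]), (107, [284.0, 388.0]), (111, [284.0, 369.0]), (120, [283.0, 326.0]), (130, [282.0, 278.0]), (140, [280.0, 230.0])]
```

View pics/u.png

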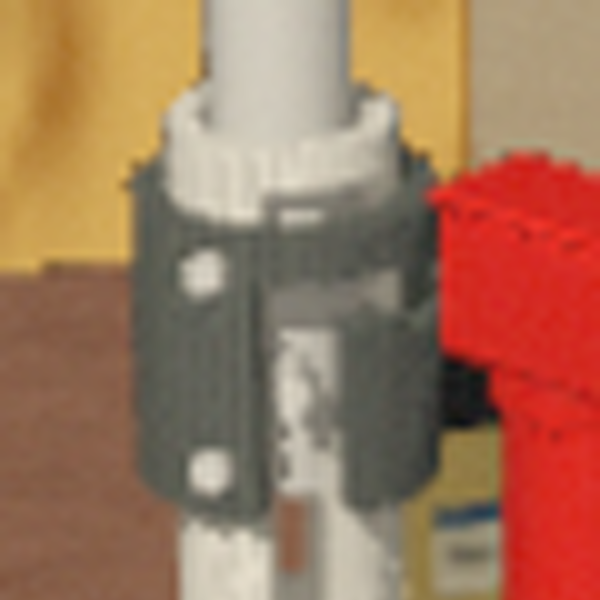

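The collar's window roof edge is at about row 285 (z≈128 mm), so the pin should meet it near 123–126 mm. The pin now shows at about (310,387), z≈107 mm. I'll rise 10 mm, then feel for the stop.

>>> jog_arm:
  plan:
    - [[0,0,-0.002,0],[0,0,-0.002,0],[0,0,-0.002,0],[0,0,-0.002,0],[0,0,-0.001,0],[0,0,-0.001,0],[0,0,0,0]]

```text
time: 12.05
tcp_pos: [0.5344, -0.1424, 0.2119]
tcp_rot: [0.0, 0.707, 0.707, 0.0]
contact_force: [0.4, 0.5, -2.7]
width: 0.0224
```

```bash
python3 st.py
```

```text
t 12.05 tcp [ 0.5344 -0.1424  0.2119] yaw 0.0 Fw [ 0.4  0.5 -2.7] Ftool [0.5 0.4 2.7] T [ 0.05 -0.05 -0.03] w 0.0224
```

>>> jog_arm:
  plan:
    - [[0,0,-0.001,0],[0,0,-0.0005,0],[0,0,0,0]]

```text
time: 12.3
tcp_pos: [0.5343, -0.1424, 0.2132]
tcp_rot: [0.0, 0.707, 0.707, 0.0]
contact_force: [0.2, 0.2, -4.3]
width: 0.0227
```

```bash
python3 st.py
```

```text
t 12.3 tcp [ 0.5343 -0.1424  0.2132] yaw -0.0 Fw [ 0.2  0.2 -4.3] Ftool [0.2 0.2 4.3] T [ 0.02 -0.02 -0.04] w 0.0227
```

>>> jog_arm:
  plan:
    - [[0,0,-0.0005,0],[0,0,-0.0005,0],[0,0,0,0]]

```text
time: 12.55
tcp_pos: [0.5343, -0.1424, 0.2142]
tcp_rot: [0.0, 0.707, 0.707, 0.0]
contact_force: [0.1, -0.8, -3.2]
width: 0.0228
```

>>> jog_arm:
  plan:
    - [[0,0,-0.0005,0],[0,0,0,0],[0,0,0,0]]

```text
time: 12.8
tcp_pos: [0.5343, -0.1424, 0.2146]
tcp_rot: [0.0, 0.707, 0.707, 0.0]
contact_force: [0.3, -0.0, -3.5]
width: 0.0226
```

>>> jog_arm:
  plan:
    - [[0,0,-0.0005,0],[0,0,-0.0005,0],[0,0,0,0]]

```text
time: 13.05
tcp_pos: [0.5343, -0.1424, 0.2157]
tcp_rot: [0.0, 0.707, 0.707, 0.0]
contact_force: [-0.2, 0.5, -3.0]
width: 0.0224
```

>>> jog_arm:
  plan:
    - [[0,0,-0.0005,0],[0,0,0,0]]

```text
time: 13.22
tcp_pos: [0.5343, -0.1424, 0.2162]
tcp_rot: [0.0, 0.707, 0.707, 0.0]
contact_force: [0.5, -0.6, -3.7]
width: 0.0226
```

Pin is at about 121 mm.

>>> jog_arm:
  plan:
    - [[0,0,-0.0005,0],[0,0,-0.0005,0],[0,0,0,0]]

```text
time: 13.47
tcp_pos: [0.5343, -0.1424, 0.2172]
tcp_rot: [0.0, 0.707, 0.707, 0.0]
contact_force: [0.6, -0.4, -3.2]
width: 0.0224
```

>>> jog_arm:
  plan:
    - [[0,0,-0.0005,0],[0,0,-0.0005,0],[0,0,0,0]]

```text
time: 13.72
tcp_pos: [0.5343, -0.1424, 0.2182]
tcp_rot: [0.0, 0.707, 0.707, 0.0]
contact_force: [-1.0, 0.7, -2.8]
width: 0.0224
```

>>> jog_arm:
  plan:
    - [[0,0,-0.0005,0],[0,0,-0.0003,0],[0,0,0,0]]

```text
time: 13.97
tcp_pos: [0.5343, -0.1424, 0.219]
tcp_rot: [0.0, 0.707, 0.707, 0.0]
contact_force: [0.4, 0.9, -3.0]
width: 0.0228
```

>>> jog_arm:
  plan:
    - [[0,0,-0.0005,0],[0,0,-0.0003,0],[0,0,0,0]]

```text
time: 14.22
tcp_pos: [0.5343, -0.1424, 0.2198]
tcp_rot: [0.0, 0.707, 0.707, 0.0]
contact_force: [-0.3, -0.8, -2.2]
width: 0.0229
```

>>> jog_arm:
  plan:
    - [[0,0,-0.0005,0],[0,0,-0.0003,0],[0,0,0,0]]

```text
time: 14.47
tcp_pos: [0.5342, -0.1424, 0.2205]
tcp_rot: [0.0, 0.707, 0.707, 0.0]
contact_force: [0.5, -0.6, -3.0]
width: 0.0229
```

>>> jog_arm:
  plan:
    - [[0,0,-0.0005,0],[0,0,-0.0005,0],[0,0,0,0]]

```text
time: 14.72
tcp_pos: [0.5341, -0.1423, 0.2207]
tcp_rot: [-0.001, 0.707, 0.707, -0.0]
contact_force: [1.5, 0.1, -8.6]
width: 0.0229
```

The stop is met at TCP z≈0.2206 with about 5.6 N. I'll ease down 2.4 mm to mid-window, then twist back.

>>> jog_arm:
  plan:
    - [[0,0,0.0012,0],[0,0,0.0012,0],[0,0,0,0],[0,0,0,-0.04],[0,0,0,-0.04],[0,0,0,-0.04],[0,0,0,0]]

```text
time: 15.3
tcp_pos: [0.5344, -0.1425, 0.2196]
tcp_rot: [0.0, 0.663, 0.748, 0.0]
contact_force: [-0.1, -0.2, -3.3]
width: 0.0226
```

```bash
python3 st.py
```

```text
t 15.3 tcp [ 0.5344 -0.1425  0.2196] yaw 6.91 Fw [-0.1 -0.2 -3.3] Ftool [-0.2 -0.1  3.3] T [ 0.07 -0.08  0.03] w 0.0226
```

>>> jog_arm:
  plan:
    - [[0,0,0.0004,-0.06],[0,0,0,-0.07],[0,0,0,-0.07],[0,0,0,-0.07],[0,0,0,-0.07],[0,0,0,-0.06],[0,0,0,0]]

```text
time: 15.88
tcp_pos: [0.5343, -0.1424, 0.2191]
tcp_rot: [0.0, 0.502, 0.865, 0.0]
contact_force: [0.8, -1.2, -3.0]
width: 0.0223
```

```bash
python3 st.py
```

```text
t 15.88 tcp [ 0.5343 -0.1424  0.2191] yaw 29.79 Fw [ 0.8 -1.2 -3. ] Ftool [-1.5  0.1  3. ] T [0.05 0.04 0.02] w 0.0223
```

>>> jog_arm:
  plan:
    - [[0,0,0,-0.07],[0,0,0,-0.07],[0,0,0,-0.07],[0,0,0,-0.07],[0,0,0,-0.06],[0,0,0,-0.04],[0,0,0,-0.03],[0,0,0,0]]

```text
time: 16.55
tcp_pos: [0.5343, -0.1424, 0.2189]
tcp_rot: [0.0, 0.316, 0.949, -0.0]
contact_force: [-0.7, 0.0, -2.5]
width: 0.0227
```

```bash
python3 st.py
```

```text
t 16.55 tcp [ 0.5343 -0.1424  0.2189] yaw 53.19 Fw [-0.7  0.  -2.5] Ftool [ 0.6 -0.4  2.5] T [-0.01 -0.01  0.  ] w 0.0227
```

>>> jog_arm:
  plan:
    - [[0,0,0,-0.03],[0,0,0,-0.03],[0,0,0,-0.02],[0,0,0,0],[0,0,0,0]]

```text
time: 16.97
tcp_pos: [0.5343, -0.1424, 0.2188]
tcp_rot: [0.0, 0.277, 0.961, 0.0]
contact_force: [0.8, 0.4, -3.4]
width: 0.0229
```

```bash
python3 st.py
```

```text
t 16.97 tcp [ 0.5343 -0.1424  0.2188] yaw 57.78 Fw [ 0.8  0.4 -3.4] Ftool [-0.4  0.8  3.4] T [0.02 0.02 0.02] w 0.0229
```

>>> jog_arm:
  plan:
    - [[0,0,0.0006,0],[0,0,0.0006,0],[0,0,0.0006,0],[0,0,0,0]]

```text
time: 17.3
tcp_pos: [0.5341, -0.1423, 0.2167]
tcp_rot: [-0.0, 0.277, 0.961, 0.0]
contact_force: [-0.6, 0.2, -2.9]
width: 0.0226
```

>>> jog_arm:
  plan:
    - [[0,0,0.0005,0],[0,0,0,0]]

```text
time: 17.47
tcp_pos: [0.5342, -0.1424, 0.2163]
tcp_rot: [-0.0, 0.277, 0.961, 0.0]
contact_force: [0.4, 0.3, -3.9]
width: 0.0226
```

```bash
python3 st.py
```

```text
t 17.47 tcp [ 0.5342 -0.1424  0.2163] yaw 57.86 Fw [ 0.4  0.3 -3.9] Ftool [-0.2  0.5  3.9] T [ 0.01 -0.   -0.03] w 0.0226
```

Below ledge height (0.2176) with no contact, so the pin is entering the seat. I'll continue down.

>>> jog_arm:
  plan:
    - [[0,0,0.0005,0],[0,0,0.0005,0],[0,0,0.0005,0],[0,0,0,0]]

```text
time: 17.8
tcp_pos: [0.5342, -0.1424, 0.2148]
tcp_rot: [-0.0, 0.277, 0.961, 0.0]
contact_force: [-0.1, -0.2, -3.2]
width: 0.0225
```

>>> jog_arm:
  plan:
    - [[0,0,0.0005,0],[0,0,0.0005,0],[0,0,0,0]]

```text
time: 18.05
tcp_pos: [0.5342, -0.1424, 0.2138]
tcp_rot: [-0.0, 0.277, 0.961, 0.0]
contact_force: [0.1, 0.7, -3.7]
width: 0.0229
```

>>> jog_arm:
  plan:
    - [[0,0,0.0005,0],[0,0,0,0]]

```text
time: 18.22
tcp_pos: [0.5342, -0.1424, 0.2133]
tcp_rot: [-0.0, 0.277, 0.961, 0.0]
contact_force: [0.8, 0.5, -3.0]
width: 0.0228
```

>>> jog_arm:
  plan:
    - [[0,0,0.0005,0],[0,0,0.0003,0],[0,0,0,0]]

```text
time: 18.47
tcp_pos: [0.5342, -0.1424, 0.2125]
tcp_rot: [-0.0, 0.277, 0.961, 0.0]
contact_force: [-0.7, 0.3, -3.7]
width: 0.0224
```

>>> jog_arm:
  plan:
    - [[0,0,0.0005,0],[0,0,0,0],[0,0,0,0]]

```text
time: 18.72
tcp_pos: [0.5343, -0.1424, 0.2124]
tcp_rot: [0.0, 0.277, 0.961, -0.0]
contact_force: [-0.6, -0.2, -0.4]
width: 0.0225
```

The seat takes the weight 8.2 mm below the stop, as described. I'll relax the grip, then open.

>>> jog_arm:
  plan:
    - [[0,0,0,0],[0,0,0,0],[0,0,0,0]]
  squeeze: 20

```text
time: 18.97
tcp_pos: [0.5344, -0.1424, 0.2124]
tcp_rot: [0.0, 0.277, 0.961, -0.0]
contact_force: [-0.3, 0.0, 0.2]
width: 0.0228
```

```bash
python3 st.py
```

```text
t 18.97 tcp [ 0.5344 -0.1424  0.2124] yaw 57.87 Fw [-0.3  0.   0.2] Ftool [ 0.3 -0.1 -0.2] T [ 0.06  0.18 -0.02] w 0.0228
```

>>> jog_arm:
  plan:
    - [[0,0,0,0],[0,0,0,0],[0,0,0,0],[0,0,0,0],[0,0,0,0],[0,0,0,0]]
  gripper: -1

```text
time: 19.47
tcp_pos: [0.5343, -0.1424, 0.2122]
tcp_rot: [0.0, 0.277, 0.961, -0.0]
contact_force: [-0.0, 0.1, 0.3]
width: 0.0852
```

>>> jog_arm:
  plan:
    - [[0,0,-0.01,0],[0,0,-0.02,0],[0,0,-0.02,0],[0,0,-0.02,0],[0,0,-0.01,0],[0,0,0,0],[0,0,0,0]]

```text
time: 20.05
tcp_pos: [0.5347, -0.1426, 0.2924]
tcp_rot: [0.001, 0.277, 0.961, -0.0]
contact_force: [-0.1, -0.1, -0.6]
width: 0.0855
```

```bash
python3 st.py; python3 - <<'E'
from h import *
c=env.calibration("side");w=env.calibration("wrist");im=env.camera("side").copy();iw=env.camera("wrist").copy()
a=np.radians(-30.3);e=np.array([np.cos(a),np.sin(a),0]);n=np.array([-e[1],e[0],0]);ax=np.array([.5343,-.1424,.118])
k=np.array([ax+sx*.025*e+sy*.012*n+[0,0,z] for z in(.127,.156) for sx in(-1,1) for sy in(-1,1)])
for p in proj(c,k):cv2.circle(im,tuple(np.int32(np.round(p))),0,(0,255,0),-1)
for p in proj(w,k):cv2.circle(iw,tuple(np.int32(np.round(p))),1,(0,255,0),-1)
cv2.imwrite("pics/f.png",np.hstack([cv2.resize(im[90:240,220:320],(360,540),interpolation=cv2.INTER_CUBIC),cv2.resize(iw[100:320,190:370],(440,540))])[:,:,::-1])
E
```

```text
t 20.05 tcp [ 0.5347 -0.1426  0.2924] yaw 57.87 Fw [-0.1 -0.1 -0.6] Ftool [ 0.  -0.2  0.6] T [0.01 0.02 0.01] w 0.0855
```

View pics/f.png

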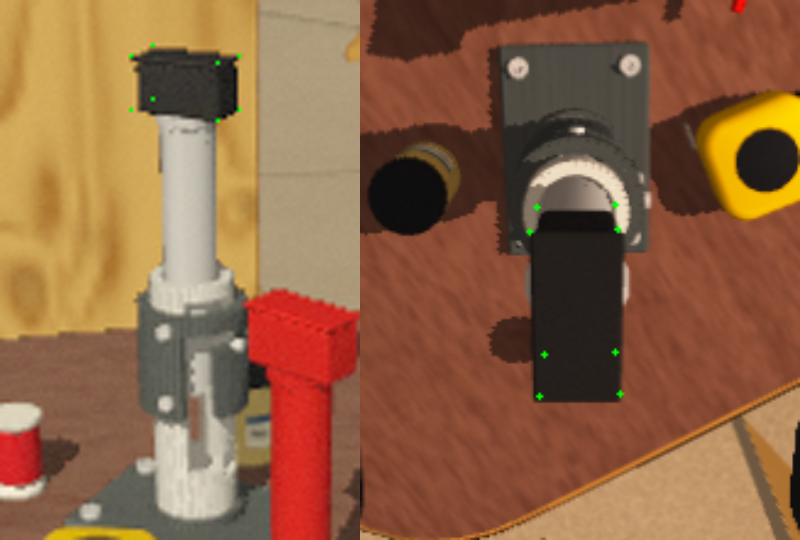

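The section stands upright in the raised position with its bar parallel to the plate's long side. In the left panel the bar is at (188,85) on the predicted marks and the pin end is in the notch at (238,345). The bystanders are in place and the gripper is clear, so I'll hand in.

```bash
python3 -c "
from rig import env
print(env.close_job())"
```

```text
the job is handed in; nothing more can be done
None
```

The section now stands in the upper notch, released, and the job is handed in at about 20 s of the 51 s allowed; `close_job` gave no verdict.

- **Unlocking:** I lifted the section about 6.5 mm and twisted it clockwise until the slot wall gave 0.22 N m.
- **Raising:** It met the upper stop with about 6 N of push, at a pin height of about 125 mm.
- **Seating:** I twisted it back about 58° and lowered it until the seat took its weight, 8.2 mm below the stop (pin at about 117–118 mm). Then I let go and backed off 80 mm.
- **Last checks:** The final pictures show the bar raised and upright, within about 2° of the plate's long side, with the pin end in the notch. The bystanders look undisturbed, and the tool forces read about zero.
- **What disagreed:** The real fingertips sit about 36 mm short of the reported TCP. The first grasp closed on air just above the bar, with no contact force measured. I measured the offset in the pictures and went lower. The slot's clockwise stop also came at about 62–63° of turn from where I gripped, not the 55–58° expected, probably because the bar had some play in the lower seat.

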